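Fit the suction spool onto the pump's studs

ROBOT

A 7-joint arm with a two-finger parallel gripper is mounted at the origin on the work surface. World frame = base frame: x ahead of the robot, y to its left, z up, the work surface at z = 0. Lengths are in m, angles in rad, forces in N, time in s.
With the tool pointing down it reaches from about 0.35 to 0.9 m from the base axis. Payload 7.2 kg.
Tool frame: the origin (TCP) lies between the finger pads; the fingertips stand 8 mm ahead of it and the grasp point (between the pads) lies 11 mm behind it; z points along the fingers, y is the direction in which the jaws open and shut (so a half turn about z gives the same grasp; the last joint's range is limited). The gripper opens to 85 mm and grips with 20 to 120 N. Pads are 22 mm wide; open, the fingers measure 114 mm over their backs; the gripper's body (76 mm by 85 mm) begins 54 mm behind the grasp point. The pads swing forward as they close: fully open they stand 13 mm farther back than shut.
Start: joints at [1.108, 0.411, -0.013, 1.596, 0.006, 1.134, -0.082], TCP at [0.24, -0.577, 0.214] pointing down, gripper open.
Joint ranges: [-2.95, 2.95], [-0.29, 1.99], [-1.47, 1.44], [0.14, 2.54], [-1.03, 4.17], [0.13, 1.85], [-2.86, 2.86]. Speed limits (rad/s): [2.39, 2.39, 3.01, 3.01, 3.14, 3.14, 3.14].

INTERFACE

Orientations are given as a unit quaternion [x, y, z, w].
In Python, from bench import manip, fingers, kinematics, imaging, job gives the robot as it stands. The module is installed in compiled form; this text tells all that it offers. Calls block until the motion is done:
- manip.move_to(position, orientation): joint-space move of the TCP to a pose.
- manip.movel(position, feed=0.15, orientation=None, until_force=None): straight line of the TCP; orientation=None keeps the orientation; feed is the mean speed in m/s. With until_force (N) it stops when the force on the tool has changed by that much, and returns True; else False.
- manip.set_joints(angles): joint-space move.
- fingers.open_jaws() and fingers.close_gripper(): open the fingers fully, or close them until they stop; the grip force is fixed at half the most.
- manip.wait(seconds).
- kinematics.ik(position, orientation): joint angles nearest the present ones, or None.
- imaging.capture(name): name is "scene" or "top" or "wrist"; returns a dict with "pixels" (400x640x3 uint8, red, green, blue), "fx", "fy", "cx", "cy" (pixels), "extrinsics" (4x4, takes a point from camera to world coordinates). Camera axes: x right, y up, looking along -z (the intrinsics and any distortion apply to the point x, -y, -z); pixel columns grow to the right and rows downward; lengths in m; the calibration is good to about 2 mm. A picture is of the moment at which its call begins. There is no depth.
A pose or a line that the arm cannot do raises manip.MotionError and nothing moves.
- job.close_job(): hands the job in, once; it reports no verdict.
Trained networks look in the newest picture that a camera, given by its name, has taken for a name from the list of things; names that differ only in an ending like _2 or _b are one class to them, and where a whole thing is asked for, a point or a joint stands for the part that bears it (a point fixed in the world has none). Each returns a list of dicts, best first, with "p" (0 to 1); they miss things now and then, are a little off and sometimes report something else, mostly with a low value. They report only what shows in the picture. A call takes as long as a camera call.
- imaging.recognise(camera, target): "pixel" ([column, row] in pixels, amid what is visible of it).
- imaging.masks_of(camera, target): "pixels" (400x640 bool, what is visible of it) and "pixel" ([column, row] in pixels, amid what is visible of it).
Readings, each from a call of its own:
- manip.current_t(): time.
- manip.current_q(): joint angles.
- manip.current_joint_vel(): joint speeds.
- manip.current_tau(): joint torques, N m.
- manip.current_ee_pos(): TCP position.
- manip.current_tool_rot(): TCP orientation.
- manip.current_wrist_force(): force on the tool from outside, world axes, zero at the start.
- manip.current_wrist_torque(): the same for the moment, N m.
- manip.current_opening(): opening from 0.0 (shut) to 1.0 (fully open).
Only numpy, scipy, OpenCV 4.12 (cv2) and the standard library are available. Lean on these libraries where they do the work, as an engineer would, in place of code of your own. Each camera call takes 0.05 s, during which the arm holds its last target.

TASK

Fit the grey flanged pipe spool to the green pump: turn it on its V supports so that its yellow-capped branch points straight up and its flange's four holes face the pump's four studs, and slide it along until the flange sits fully home, flat against the pump's flange. Leave it lying on its supports like that, and leave the loose things on the bench where they are.

Things in the scene. Friction and masses are not known exactly. Their poses are not given: they have to be found in the camera images.
- pump: Fixed end-suction pump (green casing, grey motor). Origin: centre of the face of its suction flange (120 mm across, 16 thick), 110 mm above the bench. z: level, out of the suction, away from the pump; x: up; y: level, to the robot's side. Casing (radius 94) from z = -50 mm on, its outlet 139 above the axis. Skid below: 170 mm wide, 22 high, from z = 203 to -383 mm.
- stud_ends (a point): On the pump's axis, level with the ends of its four steel studs, 28 mm out from the pump's flange face. The studs stand out along the pump's z: 12 mm thick, the last 6 mm tapered to 6 mm across, on a circle of radius 45 mm, at 45 degrees between x and y in each quarter.
- supports (a point): On the pump's axis, midway between two fixed yellow V supports with white slippery liners that carry the spool's pipe with its axis on the pump's z axis. Each is 18 mm wide along z, middles at z = 80 and 161 mm; the arms reach 42 mm to either side of the axis and end 2 mm below it.
- spool: Loose grey plastic pipe spool, 0.7 to 0.9 kg, 200 mm long, pipe 50 mm thick, lying in the V supports. Origin: centre of the open face of its drilled flange (120 mm across, 16 thick, four 17 mm through holes at radius 45, at 45 degrees between x and y). z: along the pipe to the blanked end, same way as the pump's z; x: along its branch. At the start its face is 36 to 50 mm from the pump's flange.
- branch_top (a point): Centre of the top of the branch's yellow cap, 95 mm from the pipe axis, at spool z = 85 mm. Branch 33 mm thick, cap 40 across, 17 long. It starts leaning 20 to 49 degrees from upright, to the robot's side; about 1 N, pushed at the cap along an arc about the pipe axis, turns the spool; friction keeps it where it is left. Upright, the holes face the studs (5 degrees off, the tapers still lead them in).
- blank_face (a point): Centre of the flat face of the spool's blanked end (120 mm across, solid), at spool z = 200 mm: a good place to push the spool towards the pump. Sliding takes 2 to 5 N. Four bolt heads (18 mm) stand 7 mm out of it at radius 45, at 45 degrees to x; the middle 40 mm, from bottom to top, is clear of them. The rim behind it, z = 174 to 200 mm, is as wide.
- wrench: loose wrench lying on the bench, 190 mm long; a bystander. Origin: underside of its middle
- mallet: loose mallet with black head and wooden handle, 260 mm long, lying on the bench; a bystander. Origin: underside of its middle
- spare_flange: loose bare steel flange, 120 mm across, 16 thick, with four holes, lying flat on the bench; a bystander. Origin: centre of its underside
- gasket: loose red-brown gasket ring, 72 mm across, 4 thick, flat on the bench; a bystander. Origin: centre of its underside
- nut_bin: loose blue open bin with nuts, 150 x 100 x 55 mm; a bystander. Origin: centre of its underside
- spray_can: loose orange spray can, 60 mm across, 190 high, upright; a bystander. Origin: centre of its underside
- carton: loose cardboard carton, 130 x 170 x 90 mm; a bystander. Origin: centre of its underside

How it is judged:
At the end, for the whole second after the job is handed in: The spool's drilled flange is on the studs within 3 mm of the pump's flange and centred on it (5 mm between face centres), its axis within 2.3 degrees of the pump's, its branch within 5.7 degrees of straight up, at rest and released; no bystander moved by over 30 mm (z of spool in the frame of pump below 0.003 m and distance between spool and pump below 0.005 m and angle between the z axis of spool and the z axis of pump, either way round below 0.04 rad and angle between spool's own x axis and vertical below 0.1 rad and linear speed of spool below 0.01 m/s); the robot touches nothing.
It fails at once if a loose bystander is moved from its place (over 30 mm) (distance of any of wrench, mallet, spare_flange, gasket, nut_bin, spray_can, carton from where it was at the start of the episode above 0.03 m).
It also fails if it takes over 56 s, if anything falls off the work surface, if the arm or the gripper's body presses on something with over 40 N, if the wrist force passes 120 N, or if a joint passes its speed limit or range.

## Working session

There is one attempt and no reset: what is moved stays moved. The work goes in short steps, each a Python script; the robot and the scene stay as the last script left them, time stands still between calls to the robot, and variables do not carry over. Pictures are saved under pics/ and viewed, and the job is handed in when it is done.

```bash
mkdir -p pics; ls; cat > h.py <<'E'
from bench import manip, fingers, kinematics, imaging, job
import numpy as np, cv2
def snap(cam,name):
    d=imaging.capture(cam); cv2.imwrite(f'pics/{name}.png',d['pixels'][:,:,::-1].copy()); return d
def ray(d,px):
    E=np.array(d['extrinsics']); v=np.array([(px[0]-d['cx'])/d['fx'],-(px[1]-d['cy'])/d['fy'],-1.0])
    v=E[:3,:3]@v; return E[:3,3],v/np.linalg.norm(v)
def proj(d,P):
    E=np.array(d['extrinsics']); p=(np.asarray(P)-E[:3,3])@E[:3,:3]
    return np.array([d['cx']+d['fx']*p[0]/-p[2], d['cy']-d['fy']*p[1]/-p[2]])
def tri(rs):
    A=np.zeros((3,3));b=np.zeros(3)
    for o,v in rs:
        M=np.eye(3)-np.outer(v,v);A+=M;b+=M@o
    return np.linalg.solve(A,b)
E
python3 - <<'E'
from h import *
print(manip.current_t(), manip.current_ee_pos(), manip.current_tool_rot())
for c in ['scene','top','wrist']:
    d=snap(c,c+'0'); print(c,{k:(np.round(v,3).tolist()) for k,v in d.items() if k!='pixels'}, [k for k in d])
    if c=='wrist': continue
    for n in ['pump','spool','branch_top','blank_face','wrench','mallet','spare_flange','gasket','nut_bin','spray_can','carton','stud_ends','supports']:
        r=imaging.recognise(c,n); print(n,[(np.round(x['pixel'],1).tolist(),round(x['p'],2)) for x in r[:2]])
print(manip.current_t())
E
```

```text
pics
0.0 [ 0.24019114 -0.57644319  0.212956  ] [ 9.80570490e-01  1.96165384e-01 -2.12448018e-04 -7.81891318e-04]
scene {'fx': 483.776, 'fy': 483.776, 'cx': 324.82, 'cy': 207.549, 'extrinsics': [[0.457, -0.621, 0.637, 1.476], [0.889, 0.308, -0.338, -0.638], [0.014, 0.721, 0.693, 1.24], [0.0, 0.0, 0.0, 1.0]]} ['pixels', 'fx', 'fy', 'cx', 'cy', 'extrinsics']
pump [([411.8, 216.6], 0.93)]
spool [([350.0, 238.2], 0.58), ([382.1, 186.2], 0.23)]
branch_top [([251.3, 267.8], 0.72), ([349.6, 234.9], 0.59)]
blank_face [([349.1, 235.7], 0.96)]
wrench [([229.5, 251.8], 0.72)]
mallet [([237.4, 220.2], 0.56)]
spare_flange [([253.1, 269.9], 0.67)]
gasket []
nut_bin [([415.7, 160.5], 0.58)]
spray_can [([261.3, 288.2], 0.77)]
carton [([187.4, 276.9], 0.57)]
stud_ends [([411.7, 216.6], 0.65)]
supports [([415.8, 215.3], 0.86)]
top {'fx': 361.31, 'fy': 361.31, 'cx': 317.101, 'cy': 201.083, 'extrinsics': [[0.021, 0.996, -0.087, 0.387], [-1.0, 0.019, -0.022, -0.109], [-0.02, 0.088, 0.996, 1.194], [0.0, 0.0, 0.0, 1.0]]} ['pixels', 'fx', 'fy', 'cx', 'cy', 'extrinsics']
pump [([314.6, 165.2], 0.37)]
spool [([311.7, 166.3], 0.78)]
branch_top []
blank_face [([315.1, 170.5], 0.55), ([228.0, 176.1], 0.47)]
wrench [([437.2, 239.6], 0.71)]
mallet []
spare_flange [([404.1, 188.8], 0.89)]
gasket [([227.7, 252.8], 0.7)]
nut_bin [([172.8, 254.5], 0.55), ([475.0, 210.6], 0.19)]
spray_can [([419.7, 145.6], 0.85)]
carton [([477.0, 211.7], 0.56)]
stud_ends [([227.4, 174.3], 0.67)]
supports [([226.0, 174.0], 0.86)]
wrist {'fx': 318.391, 'fy': 318.391, 'cx': 318.994, 'cy': 202.148, 'extrinsics': [[0.385, 0.888, 0.252, 0.304], [-0.923, 0.37, 0.105, -0.551], [-0.0, -0.273, 0.962, 0.374], [0.0, 0.0, 0.0, 1.0]]} ['pixels', 'fx', 'fy', 'cx', 'cy', 'extrinsics']
1.45
```

View pics/scene0.png

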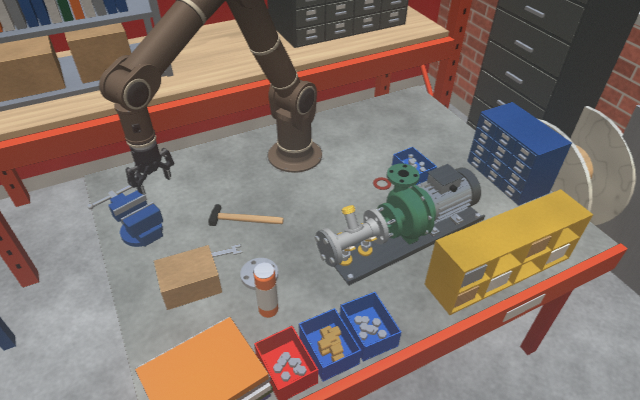

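View pics/top0.png

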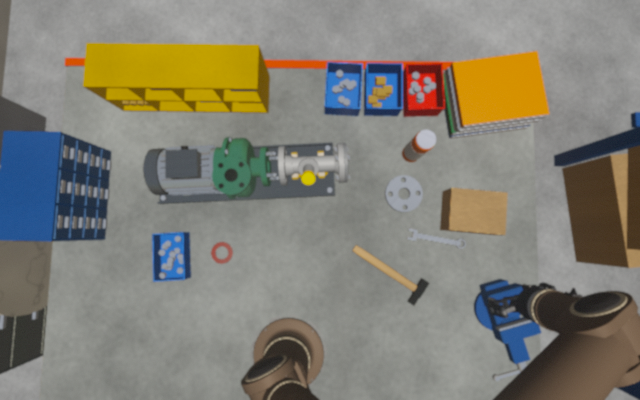

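```bash
python3 - <<'E'
import cv2
a=cv2.imread('pics/scene0.png')[150:290,310:490];b=cv2.imread('pics/top0.png')[125:210,140:360]
cv2.imwrite('pics/scene0z.png',cv2.resize(a,None,fx=4.2,fy=4.2,interpolation=cv2.INTER_CUBIC))
cv2.imwrite('pics/top0z.png',cv2.resize(b,None,fx=3.6,fy=3.6,interpolation=cv2.INTER_CUBIC))
E
```

```text
(no output)
```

View pics/scene0z.png

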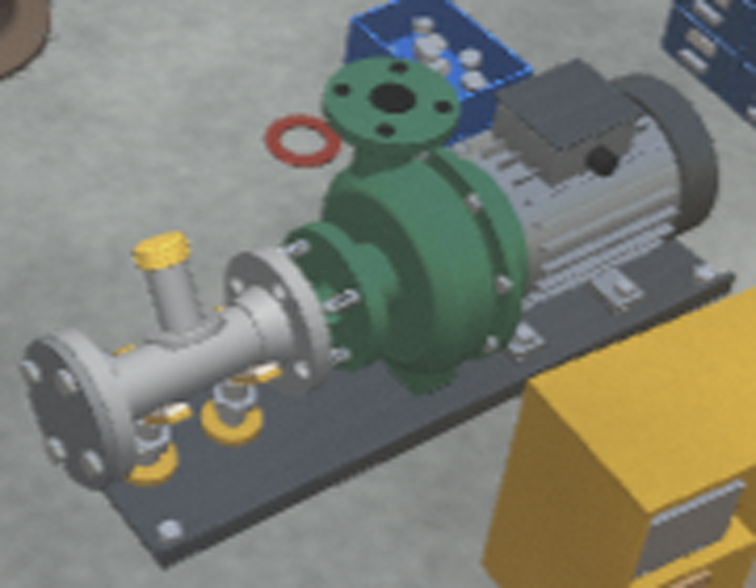

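View pics/top0z.png

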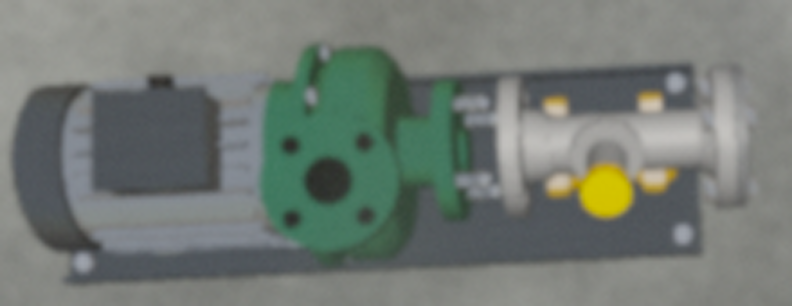

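```bash
cat > fit.py <<'E'
from h import *
from scipy.optimize import least_squares
def T(p):
    x,y,yaw=p; R=np.array([[0,-np.cos(yaw),np.sin(yaw)],[0,-np.sin(yaw),-np.cos(yaw)],[1,0,0]]).astype(float)
    return R,np.array([x,y,0.11])
E
python3 - <<'E'
from fit import *
ds=imaging.capture('scene');dt=imaging.capture('top')
S=lambda a,b:(310+a/4.2,150+b/4.2); U=lambda a,b:(140+a/3.6,125+b/3.6)
obs=[(dt,U(692,66),(-.088,-.085,.203)),(dt,U(701,252),(-.088,.085,.203)),(dt,U(67,282),(-.088,.085,-.383)),
(ds,S(163,553),(-.088,-.085,.203)),(ds,S(733,276),(-.088,-.085,-.383))]
f=lambda p: np.concatenate([proj(d,T(p)[0]@np.array(q)+T(p)[1])-np.array(u) for d,u,q in obs])
r=least_squares(f,[.53,-.05,0.]);print(r.x,r.fun.reshape(-1,2).round(1))
R,t=T(r.x);np.save('pump.npy',r.x)
# spool branch
P=tri([ray(ds,S(161,243)),ray(dt,U(607,192))]);l=R.T@(P-t);print('cap',P,l,np.degrees(np.arctan2(l[1],l[0])),np.hypot(l[0],l[1]))
b=tri([ray(ds,S(75,411)),ray(dt,U(745,134))]);print('blank',b,R.T@(b-t))
for q in ([.139,0,0],[.139,0,-.1],[0,0,0]): print(q,proj(dt,R@q+t),proj(ds,R@q+t))
print('outlet',U(328,180),S(393,97))
ang=np.arctan2(l[1],l[0])
for zf in (.036,.043,.05):
  ph=np.linspace(0,2*np.pi,9)[:-1]
  for d,n in((ds,'s'),(dt,'t')):
    print(n,zf,[proj(d,R@np.array([.06*np.cos(a),.06*np.sin(a),zf+.2])+t).round(1).tolist() for a in ph[::2]],proj(d,R@np.array([.095*np.cos(ang),.095*np.sin(ang),zf+.085])+t))
print('rim seen s top',S(40,333),'bot',S(95,485),'top view',U(738,65),U(733,205))
E
```

```text
[0.58503886 0.0658818  0.06780923] [[ 0.6 -0.4]
 [ 0.7 -0.9]
 [-1.5 -0.5]
 [-0.8 -0.8]
 [-0.2 -1.1]]
cap [ 0.54013757 -0.06016838  0.18626156] [0.07626156 0.05333891 0.12271811] 34.96973796544089 0.09306377030020081
blank [ 0.60354817 -0.16835922  0.11581779] [ 0.00581779 -0.00259524  0.23495684]
[0.139, 0, 0] [260.21198585 157.02115744] [391.61151124 189.6879454 ]
[0.139, 0, -0.1] [222.86968807 158.91993903] [417.02698695 179.08525805]
[0, 0, 0] [268.28001662 166.56303929] [386.98909598 221.28848108]
outlet (231.11111111111111, 175.0) (403.57142857142856, 173.0952380952381)
s 0.036 [[325.8, 235.5], [315.7, 236.4], [325.2, 261.2], [335.7, 261.6]] [348.17030544 207.12951234]
t 0.036 [[347.0, 158.6], [346.8, 182.2], [344.6, 166.3], [344.7, 143.3]] [307.54463248 178.43560713]
s 0.043 [[323.8, 236.4], [313.8, 237.2], [323.3, 262.1], [333.8, 262.6]] [346.30228846 207.90760831]
t 0.043 [[349.4, 158.5], [349.1, 182.1], [346.8, 166.2], [347.0, 143.2]] [310.02875511 178.31188368]
s 0.05 [[321.8, 237.3], [311.9, 238.1], [321.4, 262.9], [331.8, 263.5]] [344.42771499 208.68843529]
t 0.05 [[351.8, 158.4], [351.5, 182.0], [349.0, 166.1], [349.3, 143.0]] [312.51341781 178.18813333]
rim seen s top (319.5238095238095, 229.28571428571428) bot (332.6190476190476, 265.4761904761905) top view (345.0, 143.05555555555554) (343.6111111111111, 181.94444444444446)
```

```bash
cat >> fit.py <<'E'
from scipy.spatial.transform import Rotation as Ro
Rp,tp=T(np.load('pump.npy'))
def pw(l): return Rp@np.array(l)+tp
def pose(lean,rad,z,flip=1):
    c,s=np.cos(lean),np.sin(lean)
    br=Rp@np.array([c,s,0]); zt=-br; yt=flip*Rp@np.array([-s,c,0]); xt=np.cross(yt,zt)
    return pw([rad*c,rad*s,z]), Ro.from_matrix(np.c_[xt,yt,zt]).as_quat()
E
python3 - <<'E'
from fit import *
q0=np.array(manip.current_q())
for fl in(1,-1):
  for ln in(35,18,0):
    for rad in(.075,.175):
      for z in (.123,.085):
        q=kinematics.ik(*pose(np.radians(ln),rad,z,fl)); print(fl,ln,rad,z,None if q is None else np.round(q,2))
  for ti in (0,25):
    c,s=np.cos(np.radians(ti)),np.sin(np.radians(ti))
    zt=Rp@np.array([-c,0,-s]);xt=fl*Rp@np.array([0,1,0]);yt=np.cross(zt,xt)
    for z in(.2,.26,.36):print(fl,ti,z,kinematics.ik(pw([0,0,z]),Ro.from_matrix(np.c_[xt,yt,zt]).as_quat()))
E
```

```text
1 35 0.075 0.123 [ 0.22  0.1  -0.15  2.33 -0.54  0.13 -2.48]
1 35 0.075 0.085 [-0.89  0.07  0.92  2.4  -0.83  0.14 -2.27]
1 35 0.175 0.123 [ 0.72 -0.14 -0.54  2.3  -0.53  0.41 -2.48]
1 35 0.175 0.085 [ 0.79 -0.17 -0.7   2.31 -0.5   0.39 -2.6 ]
1 18 0.075 0.123 [-0.96  0.41  1.29  2.09 -0.75  0.75 -2.31]
1 18 0.075 0.085 [-1.06  0.39  1.29  2.1  -0.7   0.72 -2.43]
1 18 0.175 0.123 None
1 18 0.175 0.085 None
1 0 0.075 0.123 [-0.78  0.7   1.26  1.75 -0.71  1.23 -2.41]
1 0 0.075 0.085 [-0.85  0.69  1.26  1.77 -0.7   1.22 -2.47]
1 0 0.175 0.123 [-0.8   0.56  1.26  1.62 -0.54  1.36 -2.54]
1 0 0.175 0.085 [-0.87  0.55  1.26  1.63 -0.53  1.36 -2.61]
1 0 0.2 [ 0.61833305  0.5913422  -0.67973803  1.69850649  0.42796051  1.00537099
  1.42625424]
1 0 0.26 [ 0.68824696  0.61744609 -0.66273241  1.64815035  0.42954039  1.02623633
  1.52712277]
1 0 0.36 [ 0.79343777  0.68187692 -0.64850754  1.53107168  0.44621309  1.08029115
  1.67855004]
1 25 0.2 [ 0.85024888  0.75311116 -0.75565984  1.55754559  0.07820629  1.11849583
  1.81515541]
1 25 0.26 [ 0.89693321  0.79621043 -0.74399122  1.4687606   0.10455
[... 747 characters left out ...]
 0 0.175 0.123 [ 0.48  0.38 -0.63  1.54  0.23  1.3  -0.11]
-1 0 0.175 0.085 [ 0.45  0.38 -0.68  1.55  0.24  1.3  -0.19]
-1 0 0.2 [ 0.30176894  0.50583671 -0.22120872  1.72121848  0.13309477  0.92918934
 -1.47542152]
-1 0 0.26 [ 0.34860913  0.53052527 -0.16082225  1.67332444  0.10007878  0.9457754
 -1.35208597]
-1 0 0.36 [ 0.43552094  0.59292641 -0.08734467  1.55951045  0.05827395  0.99170289
 -1.17187601]
-1 25 0.2 [ 0.50208815  0.63420428 -0.19559793  1.58471589 -0.31538141  1.12878348
 -1.00523042]
-1 25 0.26 [ 0.55699113  0.67950511 -0.16974063  1.4967837  -0.29885958  1.19724637
 -0.94827626]
-1 25 0.36 [ 0.64126224  0.77303561 -0.1367333   1.31411853 -0.26982978  1.3217188
 -0.87034407]
```

```bash
python3 - <<'E'
from fit import *
p=manip.current_ee_pos(); manip.movel([p[0],p[1],0.42],feed=.25)
L=np.radians(28)
P,Q=pose(L,.21,.123,-1); manip.move_to(P,Q); print(manip.current_t(),manip.current_q())
snap('scene','s1');snap('wrist','w1')
print(imaging.recognise('wrist','branch_top'))
E
```

```text
4.6083 [ 0.7035086  -0.13758336 -0.5387608   2.13148656 -0.28154208  0.66549576
  0.39922666]
[{'pixel': [315.3, 193.3], 'p': 0.69}]
```

View pics/s1.png

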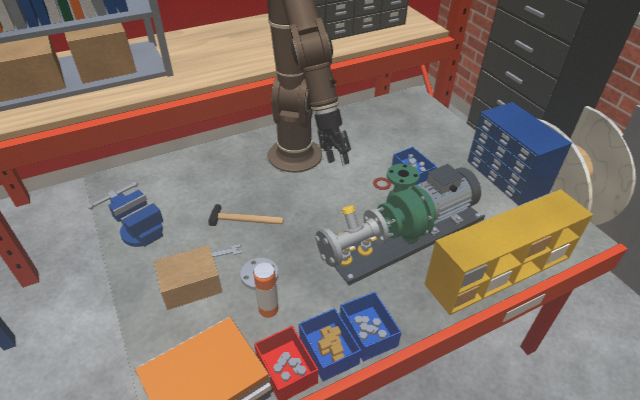

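View pics/w1.png

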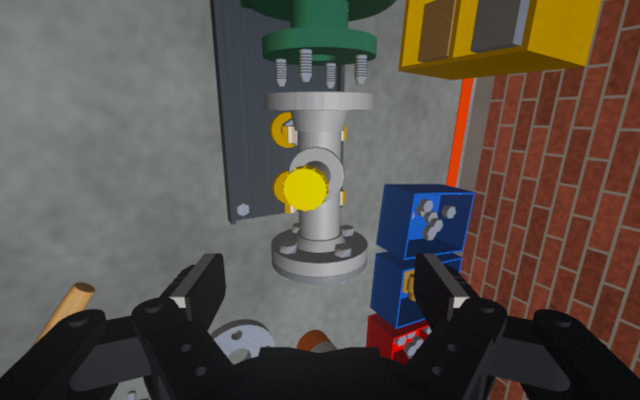

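Wrist view: the yellow cap at (305,189), between the jaw lines, studs at (280–362, 65). I'll check the cap with this view and go in.

```bash
python3 - <<'E'
from fit import *
dw=imaging.capture('wrist');dt=imaging.capture('top');ds=imaging.capture('scene')
rs=[ray(dw,(305,189.5)),ray(ds,(348.3,207.9)),ray(dt,(308.6,178.3))]
for s in (rs,rs[:2]):
    P=tri(s);l=Rp.T@(P-tp);print(l,np.degrees(np.arctan2(l[1],l[0])),np.hypot(*l[:2]))
for q in([0.045*.707,.045*.707,.028],[0.045*.707,-.045*.707,.028]): print(proj(dw,pw(q)),proj(dw,pw([q[0],q[1],0])))
# plan check of the approach pose
print(pose(np.radians(28),.075,.123,-1))
E
```

```text
[0.07541957 0.05364825 0.12248284] 35.42540607985576 0.09255402036256662
[0.07542907 0.0537159  0.12167241] 35.45611003220858 0.09260098879109654
[304.991652   82.7407702] [304.59561248  51.11704625]
[359.33563157  85.14715651] [360.2380654  56.3443874]
(array([ 0.55824355, -0.05922128,  0.17622107]), array([0.66245079, 0.70896597, 0.17676507, 0.16516753]))
```

```bash
python3 - <<'E'
import cv2
a=cv2.imread('pics/w1.png')[30:290,240:400]
cv2.imwrite('pics/w1z.png',cv2.resize(a[:140],None,fx=4,fy=4,interpolation=cv2.INTER_CUBIC))
E
```

```text
(no output)
```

View pics/w1z.png

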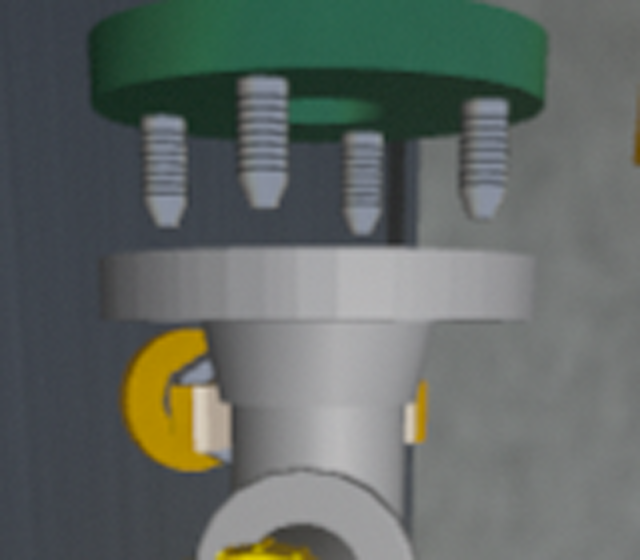

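```bash
python3 - <<'E'
from fit import *
L=np.radians(28)
P,Q=pose(L,.075,.122,-1); print(manip.movel(P,feed=.12,orientation=Q,until_force=8), manip.current_ee_pos(),P)
print(manip.current_t(),manip.current_wrist_force())
snap('wrist','w2');snap('scene','s2')
E
```

```text
False [ 0.55830178 -0.05816207  0.1766521 ] [ 0.5581758  -0.05822358  0.17622107]
6.1833 [1.00877466 1.10687053 0.44150757]
```

View pics/w2.png

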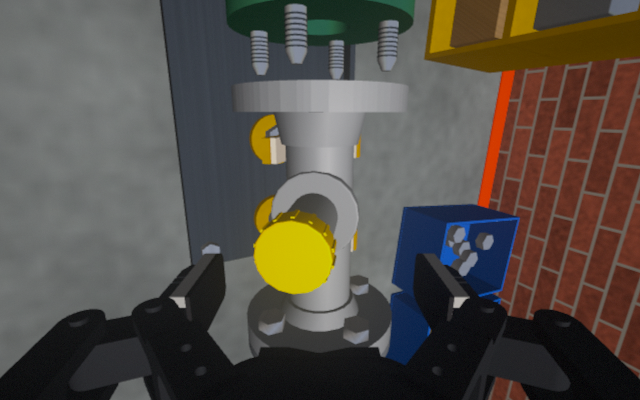

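```bash
python3 - <<'E'
from fit import *
dw=imaging.capture('wrist')
R=Ro.from_quat(manip.current_tool_rot()).as_matrix();t=manip.current_ee_pos()
for q in([0,.0425,-.005],[0,-.0425,-.005],[.011,-.0425,-.005],[-.011,-.0425,-.005],[0,0,-.024],[0,0,-.015],[0,-.0425,-.024]):print(q,proj(dw,t+R@np.array(q)).round(1))
a=np.radians(35.4);print(proj(dw,pw([.095*np.cos(a),.095*np.sin(a),.122])))
E
```

```text
[0, 0.0425, -0.005] [399.5 246.7]
[0, -0.0425, -0.005] [238.8 246.7]
[0.011, -0.0425, -0.005] [237.3 227.2]
[-0.011, -0.0425, -0.005] [240.2 265.6]
[0, 0, -0.024] [319.2 263.1]
[0, 0, -0.015] [319.2 254.9]
[0, -0.0425, -0.024] [229.1 263.2]
[293.26678168 257.86940067]
```

```bash
python3 - <<'E'
import cv2
a=cv2.imread('pics/s2.png')[130:260,290:450]
cv2.imwrite('pics/s2z.png',cv2.resize(a,None,fx=4.5,fy=4.5,interpolation=cv2.INTER_CUBIC))
E
```

```text
(no output)
```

View pics/s2z.png

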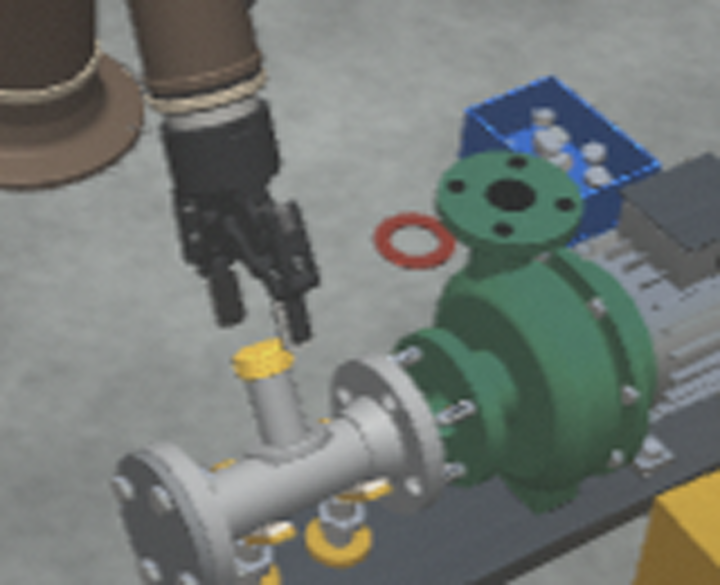

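```bash
python3 - <<'E'
from fit import *
ds=imaging.capture('scene'); print(manip.current_opening(), Ro.from_quat(manip.current_tool_rot()).as_matrix().round(2).tolist())
R=Ro.from_quat(manip.current_tool_rot()).as_matrix();t=manip.current_ee_pos()
for z in(.008,-.005,-.02,-.03):
  print(z,[((proj(ds,t+R@np.array([0,s*.05,z]))-[290,130])*4.5).round(0).tolist() for s in(1,-1)])
E
```

```text
0.9983955602288404 [[-0.07, 0.88, 0.47], [1.0, 0.06, 0.03], [-0.0, 0.47, -0.88]]
0.008 [[315.0, 401.0], [242.0, 372.0]]
-0.005 [[311.0, 384.0], [238.0, 355.0]]
-0.02 [[306.0, 363.0], [233.0, 336.0]]
-0.03 [[303.0, 350.0], [230.0, 323.0]]
```

The open fingertips appear about 25 mm farther back than the stated geometry, in both wrist and scene views. They sit just above the cap, so I'll go 22 mm deeper, which is safe under either reading, and look again.

```bash
python3 - <<'E'
from fit import *
L=np.radians(28)
P,Q=pose(L,.055,.122,-1); print(manip.movel(P,feed=.08,orientation=Q,until_force=6), manip.current_ee_pos(),P)
print(manip.current_t(),manip.current_wrist_force())
snap('wrist','w3');d=snap('scene','s3')
a=d['pixels'][130:260,290:450,::-1]
cv2.imwrite('pics/s3z.png',cv2.resize(a,None,fx=4.5,fy=4.5,interpolation=cv2.INTER_CUBIC))
E
```

```text
False [ 0.56736846 -0.05729551  0.1584529 ] [ 0.56754365 -0.05758738  0.15856212]
6.7833 [-1.17206923 -0.38780197 -0.0229394 ]
```

View pics/w3.png

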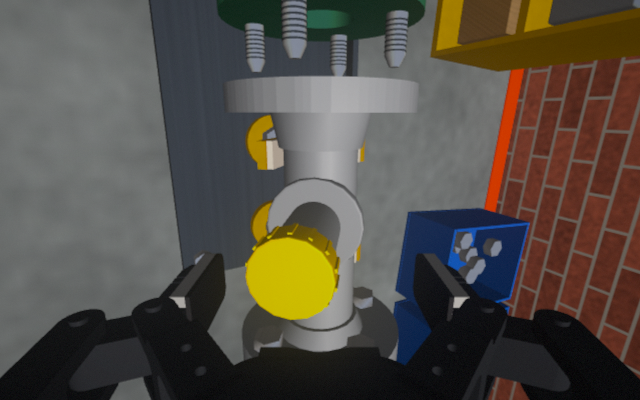

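View pics/s3z.png

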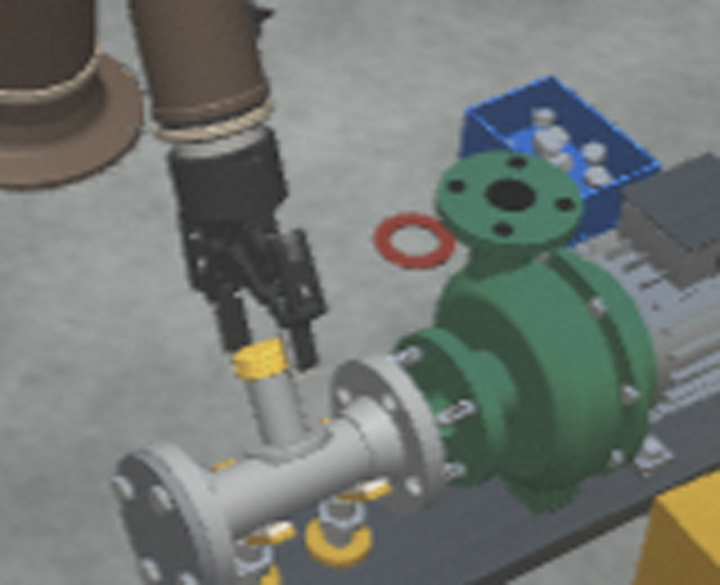

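```bash
python3 - <<'E'
from fit import *
L=np.radians(28)
P,Q=pose(L,.048,.121,-1); print(manip.movel(P,feed=.08,orientation=Q,until_force=6), manip.current_ee_pos(),P)
fingers.close_gripper()
print(manip.current_t(),manip.current_wrist_force(),manip.current_opening())
snap('wrist','w4');d=snap('scene','s4')
a=d['pixels'][130:260,290:450,::-1]
cv2.imwrite('pics/s4z.png',cv2.resize(a,None,fx=4.5,fy=4.5,interpolation=cv2.INTER_CUBIC))
E
```

```text
False [ 0.57062881 -0.05627956  0.1524713 ] [ 0.57075464 -0.056367    0.15238148]
7.6333 [-5.74587349  0.46297891  5.4289259 ] 0.4486588461323649
```

View pics/w4.png

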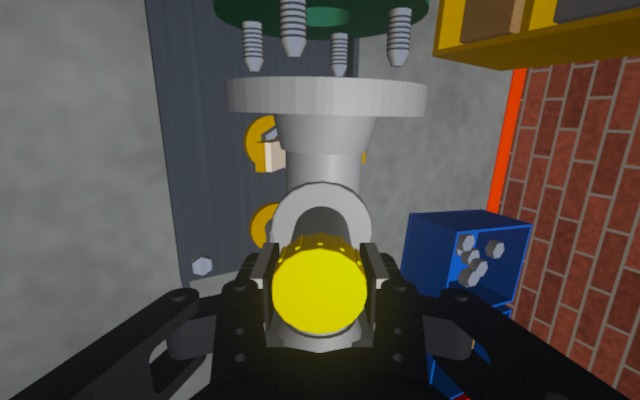

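View pics/s4z.png

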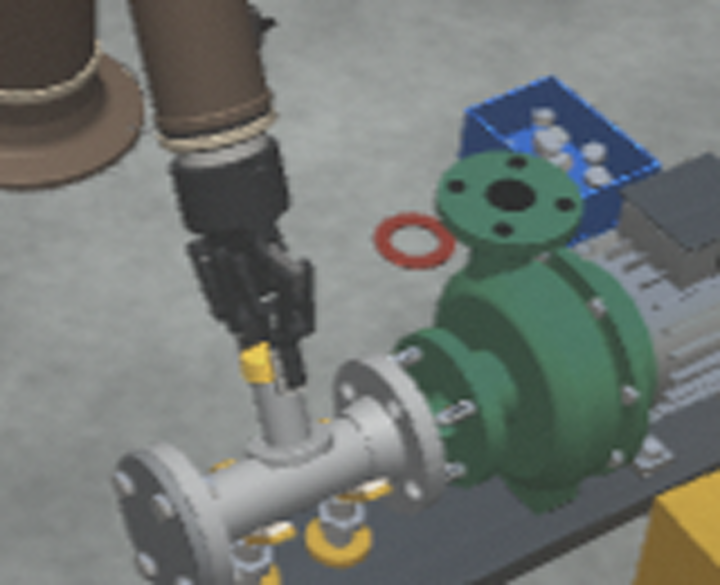

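Cap gripped (opening 0.45, about 38–40 mm) and turned to about 28°. Now along the arc to upright, watching the force.

```bash
python3 - <<'E'
from fit import *
for a in (21,14,7,0):
    P,Q=pose(np.radians(a),.048,.121,-1)
    s=manip.movel(P,feed=.03,orientation=Q,until_force=30)
    print(a,s,manip.current_t(),np.round(manip.current_wrist_force(),1),np.round(manip.current_wrist_torque(),2),manip.current_opening(), (Rp.T@(manip.current_ee_pos()-tp)).round(4))
    if s: break
snap('wrist','w5');d=snap('scene','s5')
a=d['pixels'][130:260,290:450,::-1]
cv2.imwrite('pics/s5z.png',cv2.resize(a,None,fx=4.5,fy=4.5,interpolation=cv2.INTER_CUBIC))
E
```

```text
21 False 8.075 [-9.5  0.1 15.5] [ 0.11  1.36 -0.12] 0.4542360274261165 [0.0459 0.0169 0.1211]
14 False 8.4167 [-10.6  -1.   16.4] [-0.22  1.73 -0.02] 0.44720208373398285 [0.0475 0.0116 0.1213]
7 False 8.7583 [-9.1 -3.  17.9] [-0.45  1.89 -0.1 ] 0.4462164651887898 [0.0489 0.0057 0.1217]
0 False 9.1 [-7.3 -2.1 17.8] [-0.44  2.03  0.13] 0.4519602577777528 [ 4.930e-02 -1.000e-04  1.217e-01]
```

View pics/w5.png

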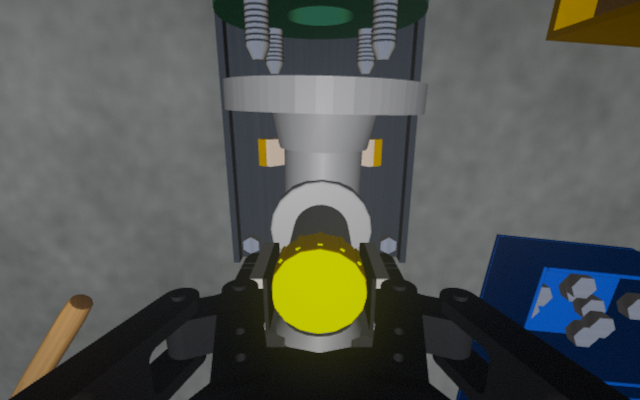

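View pics/s5z.png

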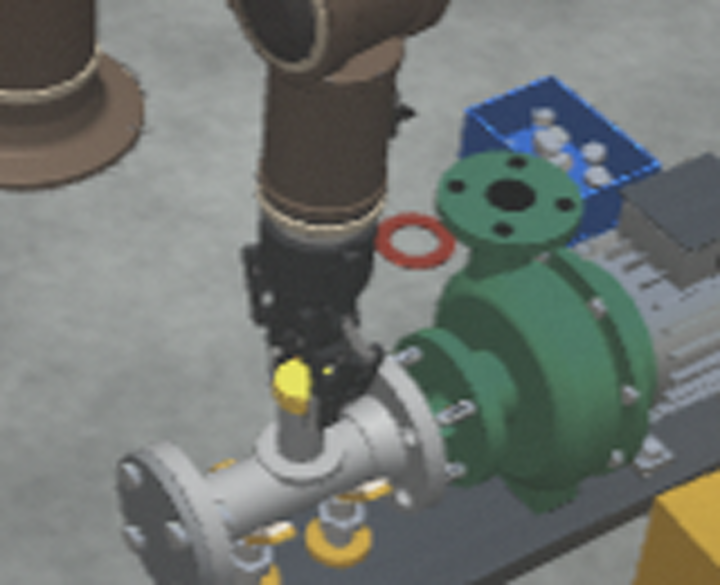

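Branch upright and spool still in the Vs. Release, retreat upward, then go round to the blank end.

```bash
cat >> fit.py <<'E'
def push(tipx,tipz,ti=25,off=.012,y=0):
    c,s=np.cos(np.radians(ti)),np.sin(np.radians(ti))
    zl=np.array([-c,0,-s]); zt=Rp@zl; xt=-Rp@np.array([0,1,0]); yt=np.cross(zt,xt)
    return pw(np.array([tipx,y,tipz])+off*zl), Ro.from_matrix(np.c_[xt,yt,zt]).as_quat()
E
python3 - <<'E'
from fit import *
fingers.open_jaws()
P,Q=pose(0,.2,.122,-1); manip.movel(P,feed=.2,orientation=Q)
dt=snap('top','t6');dw=snap('wrist','w6');ds=snap('scene','s6')
fingers.close_gripper()
P,Q=push(.17,.36); manip.move_to(P,Q)
P,Q=push(0,.29); manip.movel(P,feed=.15,orientation=Q,until_force=8)
print(manip.current_t(),manip.current_wrist_force(),manip.current_q())
snap('wrist','w7');d=snap('scene','s7')
a=d['pixels'][130:290,270:450,::-1]
cv2.imwrite('pics/s7z.png',cv2.resize(a,None,fx=3.7,fy=3.7,interpolation=cv2.INTER_CUBIC))
E
```

```text
13.9167 [-0.84989959  0.29874545 -0.30822272] [ 0.5695344   0.71012089 -0.14459163  1.46235049 -0.30184835  1.21128542
 -0.91320855]
```

View pics/w6.png

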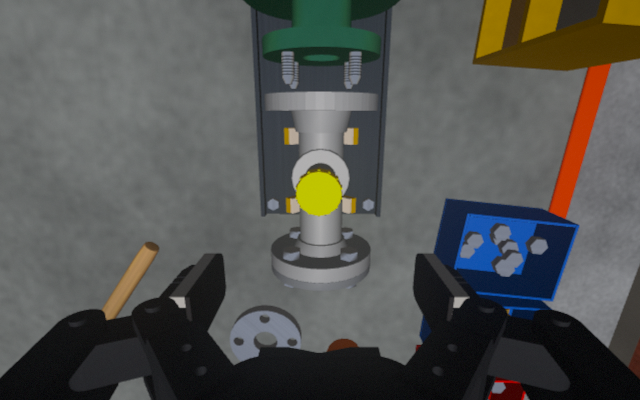

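View pics/w7.png

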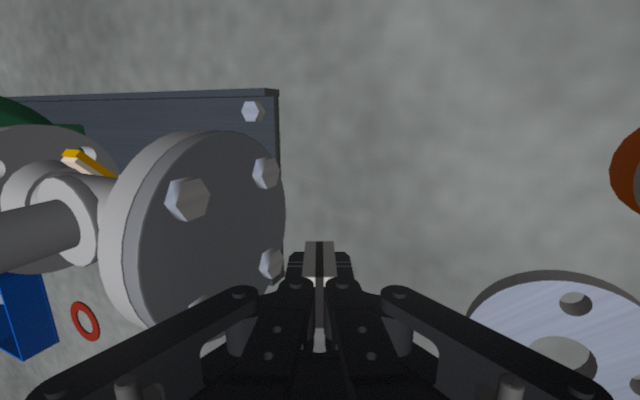

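View pics/s7z.png

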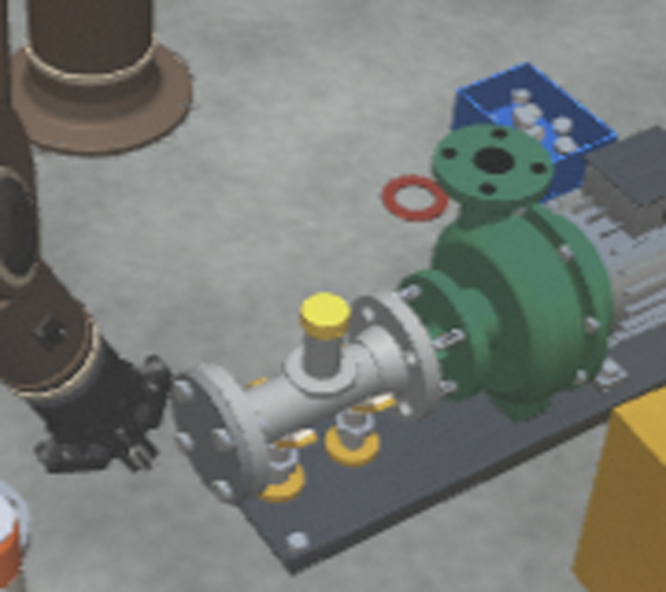

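```bash
cat >> fit.py <<'E'
def push2(tipx,tipz,ti=25,off=.012,y=0):
    c,s=np.cos(np.radians(ti)),np.sin(np.radians(ti))
    zl=np.array([-c,0,-s]); zt=Rp@zl; yt=-Rp@np.array([0,1,0]); xt=np.cross(yt,zt)
    return pw(np.array([tipx,y,tipz])+off*zl), Ro.from_matrix(np.c_[xt,yt,zt]).as_quat()
E
python3 - <<'E'
from fit import *
ds=imaging.capture('scene')
R=Ro.from_quat(manip.current_tool_rot()).as_matrix();t=manip.current_ee_pos()
for z in(.008,-.005,-.012,-.02): print(z,((proj(ds,t+R@np.array([0,0,z]))-[270,130])*3.7).round(0))
a=cv2.imread('pics/w6.png');
# cap from scene+top
b=cv2.imread('pics/s6.png')[180:280,300:420];c=cv2.imread('pics/t6.png')[130:205,240:360]
cv2.imwrite('pics/z6.png',np.vstack([cv2.resize(b,(600,500)),cv2.resize(c,(600,375))])[:,:])
for z,x in((.285,.17),(.29,0),(.2,0),(.27,0)):
    print(kinematics.ik(*push2(x,z)),kinematics.ik(*push2(x,z,35)))
print(manip.current_q())
E
```

```text
0.008 [158. 475.]
-0.005 [152. 468.]
-0.012 [149. 464.]
-0.02 [145. 460.]
[ 0.78688432  0.61514521 -0.53313123  1.28487856 -0.10608828  1.47903109
  0.39882073] [ 0.84777825  0.70174274 -0.56989168  1.22244564 -0.19764213  1.56371364
  0.44015907]
[ 0.79807968  0.76800372 -0.5256978   1.44386335 -0.0399003   1.19498217
  0.45387011] [ 0.86108905  0.8612889  -0.56309496  1.3601308  -0.1229722   1.30652444
  0.52430233]
[ 0.72771912  0.7031472  -0.55523334  1.58019391 -0.07220625  1.08538278
  0.36597915] [ 0.80781821  0.79325686 -0.59830682  1.51705487 -0.16199169  1.17493886
  0.45895718]
[ 0.78416611  0.75225055 -0.53228957  1.47713191 -0.04712272  1.1697008
  0.43520245] [ 0.85091861  0.84474566 -0.57081252  1.39818993 -0.13146674  1.2763694
  0.51041611]
[ 0.56964305  0.71026948 -0.14466866  1.46269447 -0.30182934  1.21115521
 -0.91318811]
```

```bash
python3 - <<'E'
import cv2
a=cv2.imread('pics/z6.png');cv2.imwrite('pics/z6b.png',cv2.resize(a,(411,600)))
a=cv2.imread('pics/w6.png')[20:300,220:420];cv2.imwrite('pics/w6z.png',cv2.resize(a,None,fx=2.1,fy=2.1,interpolation=cv2.INTER_CUBIC))
E
```

```text
(no output)
```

View pics/z6b.png

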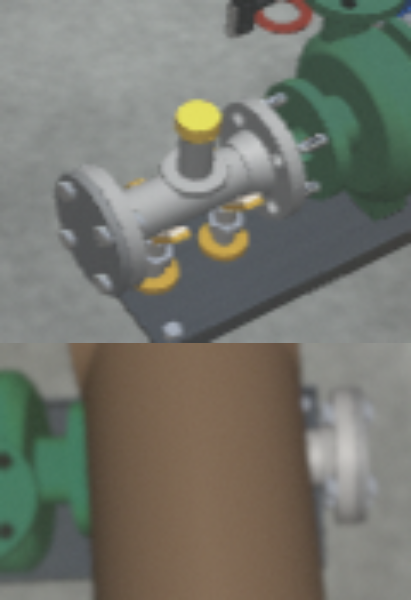

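View pics/w6z.png

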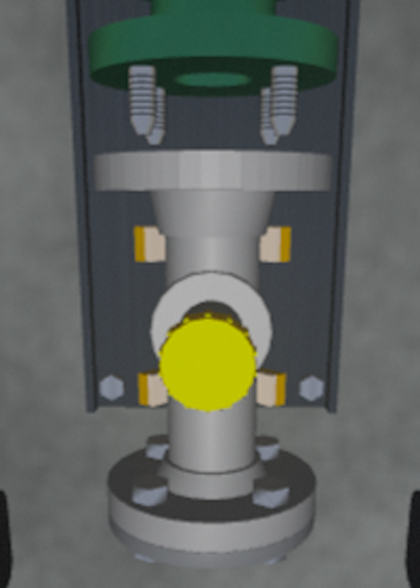

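Cap is within about 1° of upright. With the jaws lying along the axis the knuckles would meet the rim first, so I'll back off and turn the wrist 90°, putting the jaw direction across.

```bash
python3 - <<'E'
from fit import *
P,Q=push(.06,.33); manip.movel(P,feed=.2,orientation=Q)
P,Q=push2(.06,.33,25,-.008); manip.move_to(P,Q)
P,Q=push2(0,.27,25,-.008); print(manip.movel(P,feed=.12,orientation=Q,until_force=8))
print(manip.current_t(),manip.current_wrist_force())
snap('wrist','w8');d=snap('scene','s8')
a=d['pixels'][130:290,270:450,::-1]
cv2.imwrite('pics/s8z.png',cv2.resize(a,None,fx=3.7,fy=3.7,interpolation=cv2.INTER_CUBIC))
E
```

```text
False
16.7 [-0.20832645  0.84022727 -0.56435652]
```

View pics/w8.png

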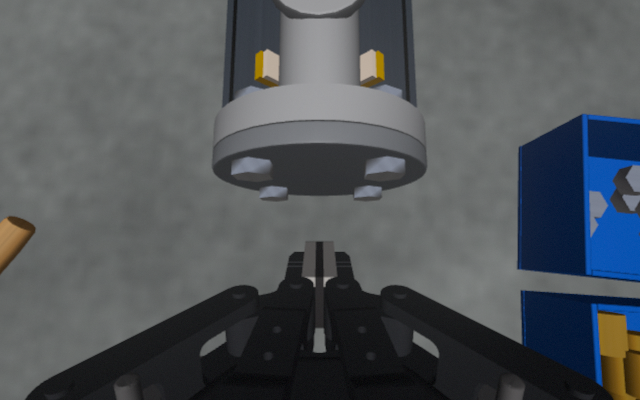

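View pics/s8z.png

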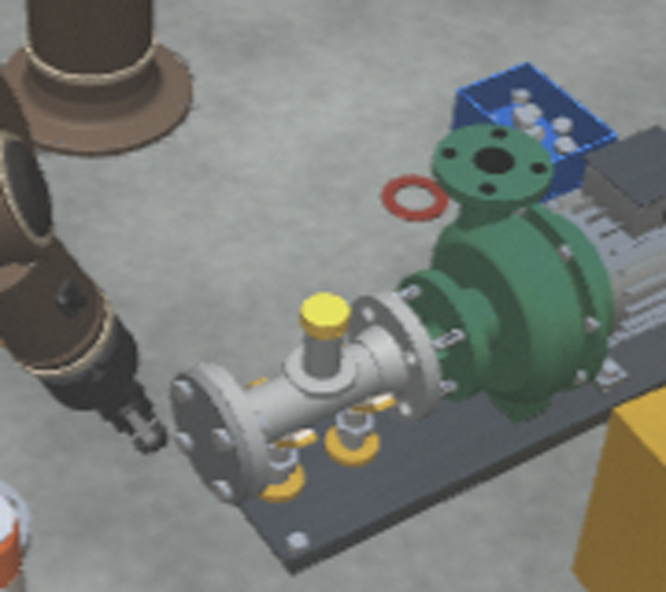

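```bash
python3 - <<'E'
from fit import *
for z in (.255,.245,.235,.228,.221,.214,.209):
    P,Q=push2(0,z,25,-.008); s=manip.movel(P,feed=.04,orientation=Q,until_force=15)
    l=Rp.T@(manip.current_ee_pos()-tp)
    print(z,s,round(manip.current_t(),2),np.round(Rp.T@manip.current_wrist_force(),1),l.round(4))
    if s: break
snap('wrist','w9');d=snap('scene','s9');snap('top','t9')
a=d['pixels'][130:290,270:450,::-1]
cv2.imwrite('pics/s9z.png',cv2.resize(a,None,fx=3.7,fy=3.7,interpolation=cv2.INTER_CUBIC))
E
```

```text
0.255 False 17.32 [-0.3  0.7  0.3] [ 0.0074 -0.      0.2582]
0.245 False 17.73 [-0.7 -0.8  0.3] [ 0.0073 -0.      0.248 ]
0.235 False 18.12 [0.2 0.  0.6] [ 0.0073 -0.      0.238 ]
0.228 False 18.45 [-0.3  0.2  2.6] [ 0.0072 -0.      0.2315]
0.221 False 18.77 [-1.2  0.6  1.4] [0.0072 0.     0.2242]
0.214 False 19.1 [ 0.  -0.7  1.7] [0.0072 0.     0.217 ]
0.209 False 19.38 [-0.7 -0.6  2.1] [0.0073 0.     0.2123]
```

View pics/w9.png

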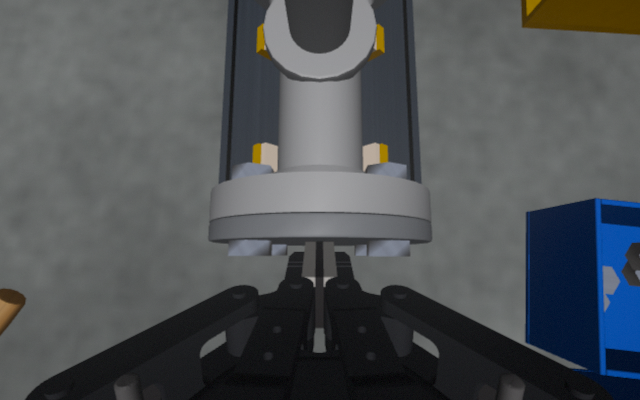

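View pics/s9z.png

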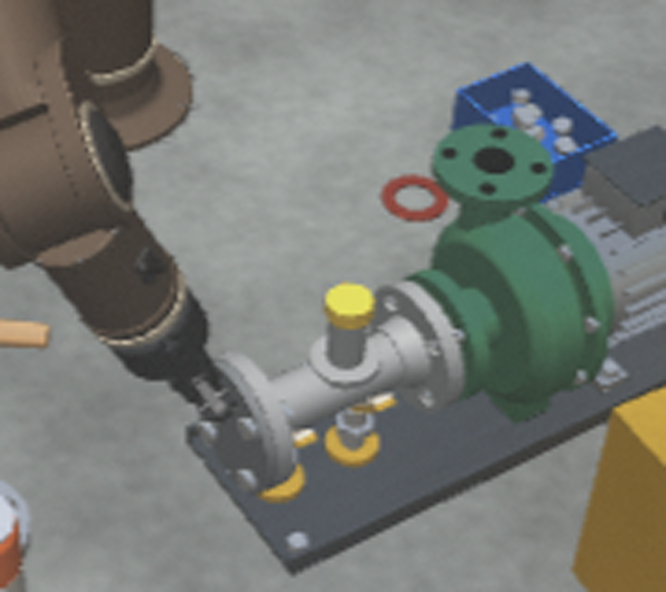

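The holes have passed onto the studs at about 2 N. Continue until the force rises.

```bash
python3 - <<'E'
from fit import *
for z in (.203,.198,.194,.190,.187,.184,.181,.178,.175):
    P,Q=push2(0,z,25,-.008); s=manip.movel(P,feed=.03,orientation=Q,until_force=15)
    l=Rp.T@(manip.current_ee_pos()-tp); f=Rp.T@manip.current_wrist_force()
    print(z,s,round(manip.current_t(),2),np.round(f,1),l.round(4))
    if s or f[2]>15: break
snap('wrist','w10');d=snap('scene','s10')
a=d['pixels'][130:290,270:450,::-1]
cv2.imwrite('pics/s10z.png',cv2.resize(a,None,fx=3.7,fy=3.7,interpolation=cv2.INTER_CUBIC))
E
```

```text
0.203 False 19.88 [-1.5 -1.   2.5] [0.0073 0.     0.2062]
0.198 False 20.19 [-0.6  0.7  3.2] [7.200e-03 1.000e-04 2.012e-01]
0.194 False 20.48 [0.7 0.6 8.4] [ 0.0071 -0.      0.1997]
0.19 True 20.68 [ 1.3 -0.1  2.3] [0.0066 0.     0.2001]
```

View pics/s10z.png

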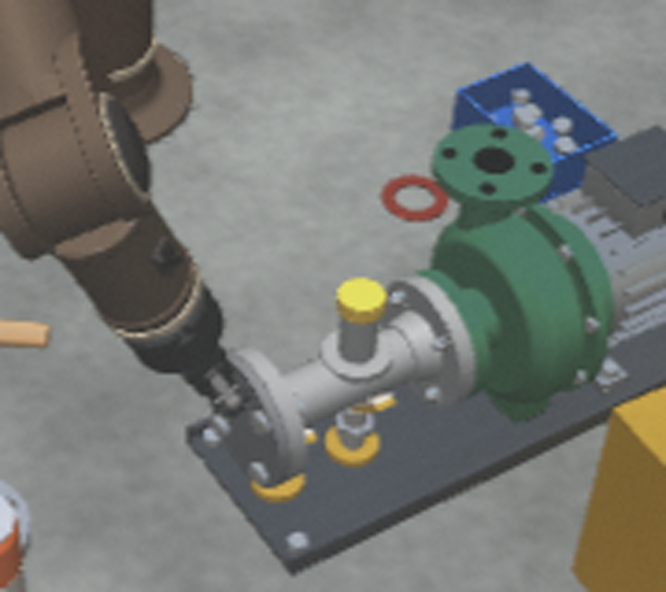

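It stopped with a firm force rise. I'll back off and check whether it's truly home.

```bash
python3 - <<'E'
from fit import *
P,Q=push2(0,.27,25,-.008); manip.movel(P,feed=.15,orientation=Q)
P,Q=push2(.16,.27,25,-.008); manip.movel(P,feed=.2,orientation=Q)
d=snap('scene','s11');dt=snap('top','t11');snap('wrist','w11');print(manip.current_t())
a=d['pixels'][180:250,340:430,::-1];cv2.imwrite('pics/s11z.png',cv2.resize(a,None,fx=8,fy=8,interpolation=cv2.INTER_CUBIC))
a=dt['pixels'][135:210,230:360,::-1];cv2.imwrite('pics/t11z.png',cv2.resize(a,None,fx=6,fy=6,interpolation=cv2.INTER_CUBIC))
for z in(0,.005):
    print(z,'cap s',((proj(d,pw([.095,0,z+.085]))-[340,180])*8).round(0),'t',((proj(dt,pw([.095,0,z+.085]))-[230,135])*6).round(0),
     'rim t',[((proj(dt,pw([0,s*.06,z+.2]))-[230,135])*6).round(0) for s in(1,-1)])
E
```

```text
22.5167
0 cap s [223. 237.] t [381. 143.] rim t [array([629., 287.]), array([617.,  53.])]
0.005 cap s [212. 241.] t [392. 142.] rim t [array([639., 286.]), array([627.,  53.])]
```

View pics/s11z.png

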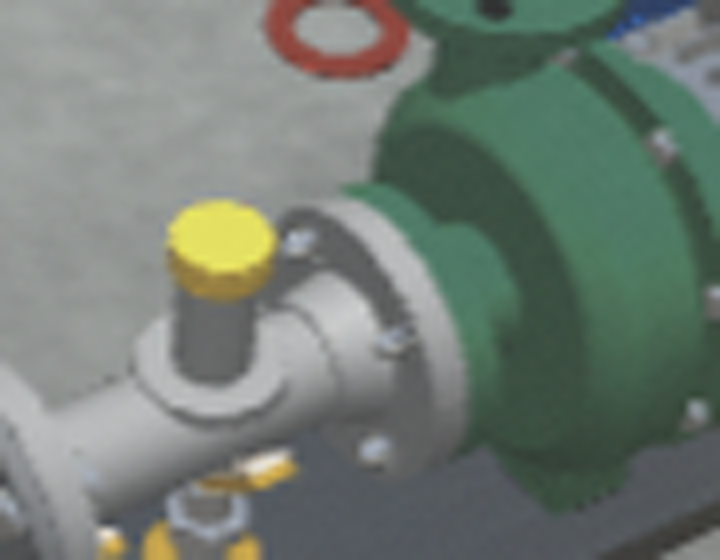

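View pics/t11z.png

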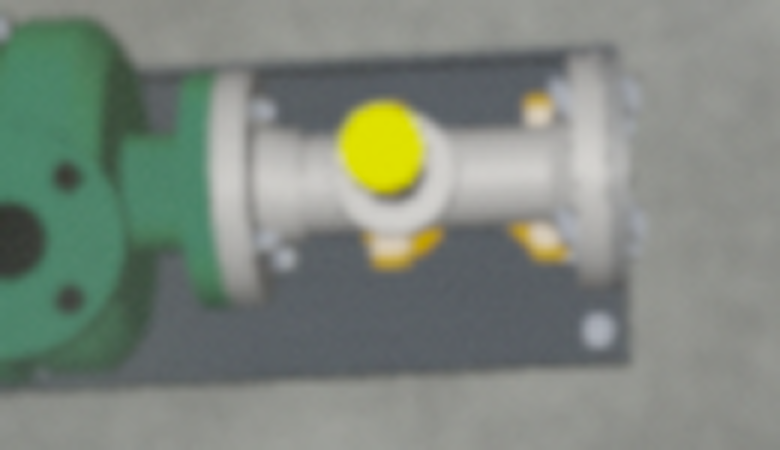

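View pics/w11.png

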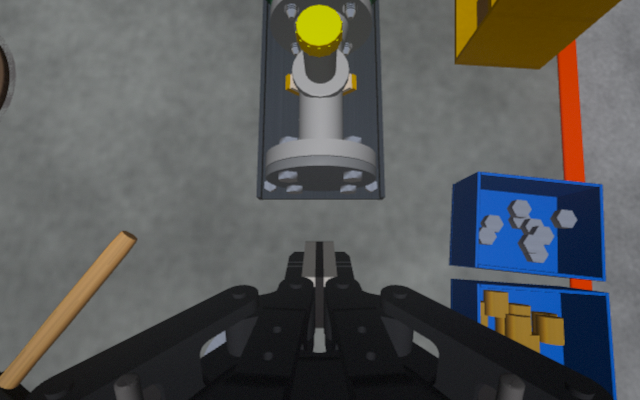

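Cap measures within 1 px of the fully home prediction, and no gap shows. I'll do one firmer push and take a close wrist view of the joint to make sure.

```bash
python3 - <<'E'
from fit import *
P,Q=push2(-.01,.27,25,-.008); manip.movel(P,feed=.25,orientation=Q)
P,Q=push2(-.01,.205,25,-.008); manip.movel(P,feed=.15,orientation=Q,until_force=12)
P,Q=push2(-.01,.185,25,-.008); s=manip.movel(P,feed=.03,orientation=Q,until_force=25)
print(s,manip.current_t(),(Rp.T@manip.current_wrist_force()).round(1),(Rp.T@(manip.current_ee_pos()-tp)).round(4))
P,Q=push2(-.01,.27,25,-.008); manip.movel(P,feed=.15,orientation=Q)
P,Q=push2(.17,.27,25,-.008); manip.movel(P,feed=.25,orientation=Q)
P,Q=pose(0,.2,.11,-1); manip.move_to(P,Q)
d=snap('wrist','w12');snap('scene','s12');print(manip.current_t())
a=d['pixels'][0:300,200:440,::-1];cv2.imwrite('pics/w12z.png',cv2.resize(a,None,fx=2,fy=2,interpolation=cv2.INTER_CUBIC))
E
```

```text
True 24.5 [ 0.7 -1.   2.3] [-3.500e-03  1.000e-04  2.002e-01]
26.8583
```

View pics/w12z.png

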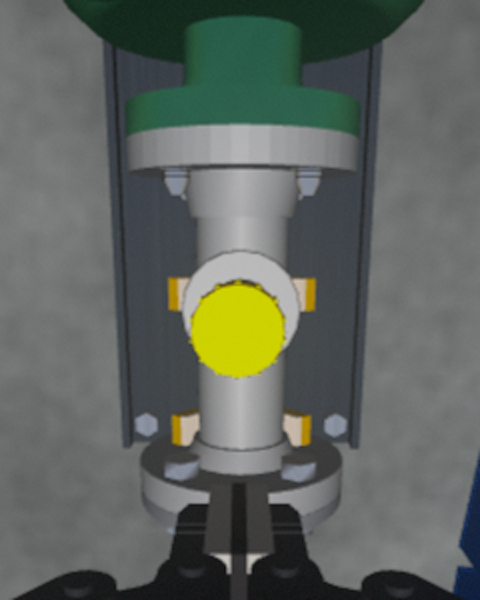

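View pics/s12.png

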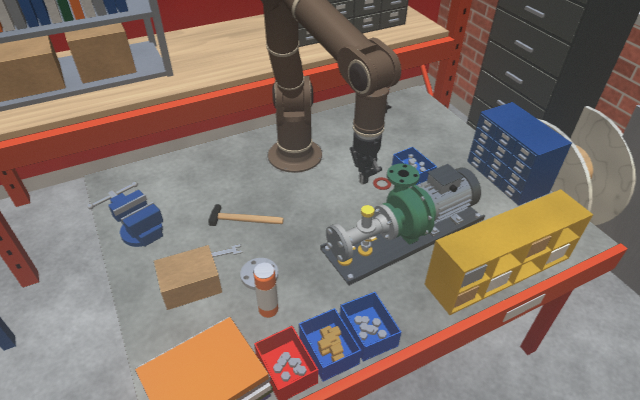

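The flanges meet with no gap, the stud ends stand proud through the holes, the branch is upright within about 1°, the gripper is clear and the bystanders haven't moved. Handing in.

```bash
python3 -c "
from h import *
print(manip.current_wrist_force());job.close_job();print(manip.current_t())"
```

```text
[-0.25803615 -0.40162749 -0.51492003]
the job is handed in; nothing more can be done
the job is handed in; nothing more can be done
```

The spool is fitted to the pump and the job is handed in, at about 27 s of the 56 s allowed. The hand-in reports no verdict, so the result rests on my own checks.

**What I did:**
- I gripped the spool by its cap and turned it on the V supports from about 35° to upright.
- I released it and pushed the blank face with closed fingers. The spool slid about 38 mm over the studs at 2–3 N, until it stopped firmly.

**Last checks:**
- **Home:** a second, firmer push (25 N) stopped at the same place. The wrist view shows no gap between the flanges, and the cap sits within 1 px of where it should be when home.
- **Upright:** the branch is within about 1° of straight up (5.7° allowed).
- **Bystanders and robot:** nothing on the bench looks moved in the last scene picture, by eye. The gripper is clear above the spool, with wrist force near zero.

**What disagreed:**
- **Open fingertips:** they appeared about 25 mm farther back than the stated geometry, so I went deeper on the cap before gripping. The closed fingertips matched roughly.
- **Top camera:** it put the cap about 2 mm towards the robot, which matches the roughly 1° of remaining lean.

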